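Hold the spring-return test key on a board fixture

TASK

Power up the board under test: pick up the black-handled key plug that stands on the mat, set its two lugs into the slots of the round bayonet socket on the fixture, push it in against the spring until its collar meets the rim, and twist it a quarter turn clockwise (seen from above) to the stop. The socket springs back if the key is let go, so finish while still holding the key in the fingers, upright, seated and fully turned. Leave the spool, the bottle and the screwdriver alone.

Things in the scene. Friction and masses are not known exactly. Their poses are not given: they have to be found in the camera images.
- key_plug: Loose key plug, about 0.13 kg, 63 mm tall, upright on the mat. Origin: centre of its underside; z up is the turning axis. Steel foot 28 mm across, z 0 to 15.5 mm, with a slot 10.5 mm wide, 7 mm deep, along x in its underside. Two lugs, 8 mm wide in x, z 0 to 7, reach 23 mm from the axis along +y and -y. Round collar 40 mm across, z 15.5 to 21. A half turn about z makes no difference.
- plug_handle (a point): Grip point on the plug's axis, 44 mm above its underside; axes as the plug's. Flat black wing handle, 16 mm thick along x, 44 mm long along y, z 21 to 63 mm above the underside; grip it across the 16 mm (fingers closing along x). The lugs point along the handle's long side.
- fixture: Fixed test fixture: grey case 150 mm (x) by 110 mm (y), 36 mm high. Origin: centre of its underside. A round aluminium bayonet socket, 66 mm outside, stands with its axis 30 mm to the -x side of the origin, up to 64 mm above the bench; a green circuit board with parts up to 58 mm above the bench lies on the +x side. Position and yaw vary.
- socket_mouth (a point): Centre of the socket's mouth on the rim's upper face, 64 mm above the bench; axes as the fixture's. Rim 6 mm thick, bore 33 mm across, two slots 12 mm wide running from the bore along +y and -y to 27 mm from the axis, for the lugs. Under the rim a hollow of 27 mm radius where the lugs turn. With the collar on the rim, the plug's origin is 15.5 mm below this point.
- blade (a point): Centre of the upper face of the black sprung disc in the socket, 8 mm below the mouth at rest; it moves and turns with the disc. A brass blade 7 mm thick, 26 mm long along its x, stands 5.5 mm above the disc; it enters the slot in the plug's foot and turns with it. At rest its x is the fixture's x.
- carrier (a joint): Press of the sprung disc (m): 0 at rest, grows downwards; 0.0075 with the plug's collar on the rim. Spring 3 N at 0, 7 N at 0.0075. Below 0.005 the lugs are still in the rim's slots and the plug cannot turn. Once turned and no longer pressed, the spring holds the lugs against the rim's underside (0.005): still seated.
- rotor (a joint): Turn of the sprung disc (rad): 0 at rest, grows clockwise seen from above, stop at 1.3. The blade has play in the plug and lags it by about 0.15 rad, and the plug may lag the hand a little by the give of the grip, so a quarter turn of the hand brings it to the stop or nearly. Return spring 0.08 N m at 0, 0.24 N m at the stop: let go, it turns the plug back.
- solder_spool: Bystander: blue spool, 54 mm across, 45 mm tall, upright; origin at the centre of its underside. It may have changed places with the key plug.
- flux_bottle: Bystander: small bottle with a cap, 48 mm across, 105 mm tall; origin at the centre of its underside.
- screwdriver: Bystander: screwdriver lying on the bench to the right of the fixture and farther out; origin at the middle of its underside.
There are look-alikes about, which are no part of the job. Leave any green look-alike of the key_plug alone.

How it is judged:
By the outcome, as a careful person would: the job done as asked, in the order asked, and still so for the second after the job is handed in, while the arm keeps its last pose, push and grip.
It also fails if it takes over 43 s, if anything falls off the work surface, if the arm or the gripper's body presses on something with over 40 N, if the wrist force passes 120 N, or if a joint passes its speed limit or range.

ROBOT

A 7-joint arm with a two-finger parallel gripper is mounted at the origin on the work surface. World frame = base frame: x ahead of the robot, y to its left, z up, the work surface at z = 0. Lengths are in mm, angles in rad, forces in N, time in s.
With the tool pointing down it reaches from about 425 to 800 mm from the base axis. Payload 8.3 kg.
Tool frame: the origin (TCP) lies between the finger pads; the fingertips stand arm.tips_ahead ahead of it and the grasp point (between the pads) lies 11 mm behind it (arm.tips_ahead is the distance from the TCP to the fingertips, in mm); z points along the fingers, y is the direction in which the jaws open and shut (so a half turn about z gives the same grasp; the last joint's range is limited). The gripper opens to 85 mm and grips with 20 to 120 N. Pads are 22 mm wide; open, the fingers measure 114 mm over their backs; the gripper's body (76 mm by 85 mm) begins 54 mm behind the grasp point. The pads swing forward as they close: fully open they stand 13 mm farther back than shut.
Start: joints at [-1.278, 0.383, 0.016, 1.37, -0.006, 1.388, -0.046], TCP at [217.661, 585.856, 239.279] pointing down, gripper open.
Joint ranges: [-2.95, 2.95], [-0.25, 2.06], [-1.52, 1.56], [0.18, 2.33], [-1.44, 4.58], [0.02, 2.06], [-3.01, 3.01]. Speed limits (rad/s): [2.39, 2.39, 3.01, 3.01, 3.14, 3.14, 3.14].

INTERFACE

Orientations are given as [roll, pitch, yaw] about the fixed x, y, z axes, in that order (R = Rz(yaw) Ry(pitch) Rx(roll)).
In Python, from station import arm, solve_ik, telemetry, viewer, order gives the robot as it stands. Calls block until the motion is done:
- arm.move_to(position, orientation): joint-space move of the TCP to a pose.
- arm.line_to(position, max_speed=150, rot=None): straight line of the TCP; rot=None keeps the orientation; max_speed is the mean speed in mm/s.
- arm.goto_joints(angles): joint-space move.
- arm.set_gripper(opening): finger opening in mm; the grip force is fixed at half the most; returns when the fingers have stopped.
- arm.sleep(seconds).
- solve_ik(position, orientation): joint angles nearest the present ones, or None.
- telemetry.observe(): the state.
- viewer.camera(name): name is "scene" or "top"; returns a dict with "image" (400x640x3 uint8, red, green, blue), "intrinsics" (3x3 intrinsics, pixels), "xyz" and "rotation" of the camera in the world. Camera axes: x right, y up, looking along -z (the intrinsics and any distortion apply to the point x, -y, -z); pixel columns grow to the right and rows downward; lengths in mm; the calibration is good to about 2 mm. A picture is of the moment at which its call begins. There is no depth.
A pose or a line that the arm cannot do raises arm.PlanningError and nothing moves.
- order.sign_off(): hands the job in, once; it reports no verdict.
The state is a dict: "time_s": time; "joints": joint angles; "qvel": joint speeds; "effort": joint torques, N m; "tcp_pos": TCP position; "eef_rot": TCP orientation; "ft_force": force on the tool from outside, world axes, zero at the start; "wrist_torque": the same for the moment, N m; "grip_width": finger opening in mm.
Only numpy, scipy, OpenCV 4.12 (cv2) and the standard library are available. Lean on these libraries where they do the work, as an engineer would, in place of code of your own. Each camera call takes 0.05 s, during which the arm holds its last target. There are 200 camera calls.

## Working session

There is one attempt and no reset: what is moved stays moved. The work goes in short steps, each a Python script; the robot and the scene stay as the last script left them, time stands still between calls to the robot, and variables do not carry over. Pictures are saved under pics/ and viewed, about 8 in all and at most 12, crops included, and the job is handed in when it is done.

```bash
mkdir -p pics; ls
python3 - <<'E'
from station import arm, solve_ik, telemetry, viewer, order
import cv2,numpy as np,pickle
d={}
for n in ("scene","top"):
    c=viewer.camera(n); d[n]=c
    cv2.imwrite(f"pics/{n}0.png",c["image"][:,:,::-1])
    print(n,{k:(np.round(v,4).tolist() if k!="image" else v.shape) for k,v in c.items()})
pickle.dump(d,open("cams0.pkl","wb"))
print(arm.tips_ahead, telemetry.observe())
E
```

```text
pics
scene {'image': (400, 640, 3), 'intrinsics': [[470.7126, 0.0, 311.1792], [0.0, 470.7126, 197.1244], [0.0, 0.0, 1.0]], 'xyz': [1082.1332, 536.4635, 1170.3526], 'rotation': [0.5803, -0.0018, 2.351]}
top {'image': (400, 640, 3), 'intrinsics': [[437.2955, 0.0, 322.9159], [0.0, 437.2955, 197.0357], [0.0, 0.0, 1.0]], 'xyz': [397.2512, 25.7878, 1075.7356], 'rotation': [0.201, 0.0009, -1.4849]}
8.0 {'time_s': 0.1, 'joints': array([-1.27790192,  0.38418467,  0.01638711,  1.3710396 , -0.00631635,
        1.38818099, -0.04652101]), 'qvel': array([ 0.00015157, -0.00169228,  0.00036402, -0.0040904 , -0.00199491,
       -0.0016621 ,  0.00022889]), 'effort': array([ 3.83181716e-03, -6.29141235e+01,  8.47583022e-01, -3.72757709e+01,
        1.67000236e-02,  1.03938777e-02,  1.23573100e-04]), 'tcp_pos': array([217.524971  , 585.46634361, 238.36414784]), 'eef_rot': array([-3.13982898e+00,  1.44522671e-05,  2.78582654e+00]), 'ft_force': array([-0.68291157,  0.41251116, -0.3636664 ]), 'wrist_torque': array([-0.0387494 , -0.00553284,  0.01248701]), 'grip_width': 85.6038698969233}
```

View pics/scene0.png

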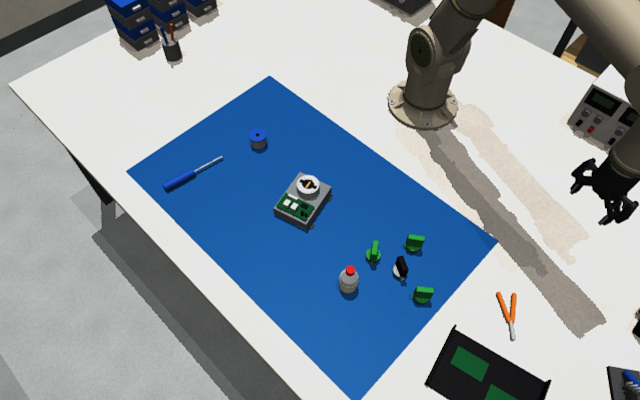

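View pics/top0.png

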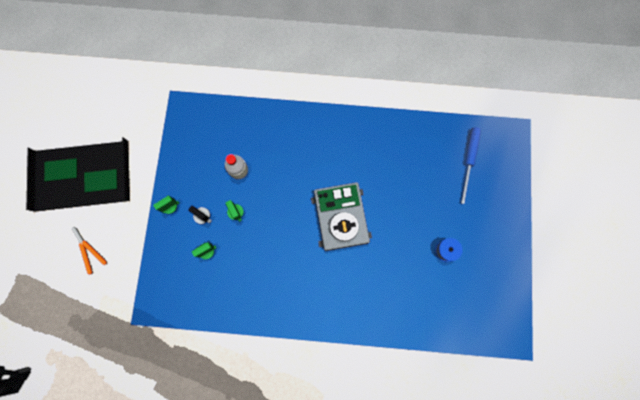

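```bash
cat > h.py <<'E'
import numpy as np,cv2
from scipy.spatial.transform import Rotation as Ro
def ray(c,uv):
    K=c["intrinsics"];R=Ro.from_euler("xyz",c["rotation"]).as_matrix()
    uv=np.atleast_2d(uv).astype(float)
    d=np.c_[(uv[:,0]-K[0,2])/K[0,0],-(uv[:,1]-K[1,2])/K[1,1],-np.ones(len(uv))]
    return np.array(c["xyz"]),d@R.T
def plane(c,uv,z):
    o,d=ray(c,uv); return o+d*((z-o[2])/d[:,2])[:,None]
def proj(c,P):
    K=c["intrinsics"];R=Ro.from_euler("xyz",c["rotation"]).as_matrix()
    q=(np.atleast_2d(P)-c["xyz"])@R; return np.c_[K[0,2]+K[0,0]*q[:,0]/-q[:,2],K[1,2]-K[1,1]*q[:,1]/-q[:,2]]
def tri(c1,u1,c2,u2):
    o1,d1=ray(c1,u1);o2,d2=ray(c2,u2);d1=d1[0]/np.linalg.norm(d1);d2=d2[0]/np.linalg.norm(d2)
    s=np.linalg.lstsq(np.c_[d1,-d2],o2-o1,rcond=None)[0];a=o1+s[0]*d1;b=o2+s[1]*d2
    return (a+b)/2,np.linalg.norm(a-b)
def crop(c,u,v,w,h,k): return cv2.resize(c["image"][v:v+h,u:u+w,::-1],None,fx=k,fy=k,interpolation=cv2.INTER_CUBIC)
def blob(c,mask,box):
    u,v,w,h=box;m=np.zeros(mask.shape,np.uint8);m[v:v+h,u:u+w]=mask[v:v+h,u:u+w]
    n,l,s,ce=cv2.connectedComponentsWithStats(m,connectivity=8)
    i=1+np.argmax(s[1:,4]);ys,xs=np.where(l==i);return ce[i],s[i],np.c_[xs,ys]
E
python3 - <<'E'
from h import *
import pickle
d=pickle.load(open("cams0.pkl","rb"));t,s=d["top"],d["scene"]
cv2.imwrite("pics/crops1.png",np.vstack([np.hstack([crop(t,150,170,100,75,4),crop(t,300,175,100,75,4)]),np.hstack([crop(s,355,225,100,75,4),crop(s,260,165,100,75,4)])]))
for n,c,kb,sb in(("top",t,(185,195,30,35),(325,205,40,40)),("scene",s,(385,245,30,40),(290,170,40,35))):
    im=c["image"].astype(int);mx=im.max(2);mn=im.min(2)
    ce,st,px=blob(c,(mx<70).astype(np.uint8),kb); print(n,"black",ce,st)
    P=plane(c,px,63)[:,:2];m=P.mean(0);w,V=np.linalg.eigh(np.cov(P.T)); print(" z63 mean",m,"axis deg",np.degrees(np.arctan2(V[1,1],V[0,1])),np.sqrt(12*w))
    ce,st,px=blob(c,((mn>170)&(mx-mn<40)).astype(np.uint8),sb); print(n,"rim",ce,st)
    h=cv2.convexHull(px.astype(np.int32))[:,0]; P=plane(c,h,64)[:,:2].astype(np.float32);print(" rim z64 circle",cv2.minEnclosingCircle(P),cv2.fitEllipse(P))
    # case
    hsv=cv2.cvtColor(c["image"],cv2.COLOR_RGB2HSV)
E
```

```text
top black [198.57142857 213.74603175] [189 206  20  16 126]
 z63 mean [537.93711825 331.64608915] axis deg 60.262462481215245 [13.72669515 51.00765629]
top rim [344.39150943 225.65801887] [330 212  29  28 424]
 rim z64 circle ((538.988525390625, -10.836076736450195), 33.1012077331543) ((538.9939575195312, -10.999444961547852), (65.53709411621094, 65.62366485595703), 36.815635681152344)
scene black [400.83823529 267.86764706] [393 256  15  24 204]
 z63 mean [556.91274667 342.64192649] axis deg -142.0622891595249 [28.01027678 61.12718724]
scene rim [307.48815166 183.90521327] [296 175  24  19 211]
 rim z64 circle ((539.6488647460938, -12.373656272888184), 32.98572540283203) ((539.8534545898438, -11.71193790435791), (62.91261291503906, 65.26849365234375), 12.539798736572266)
```

View pics/crops1.png

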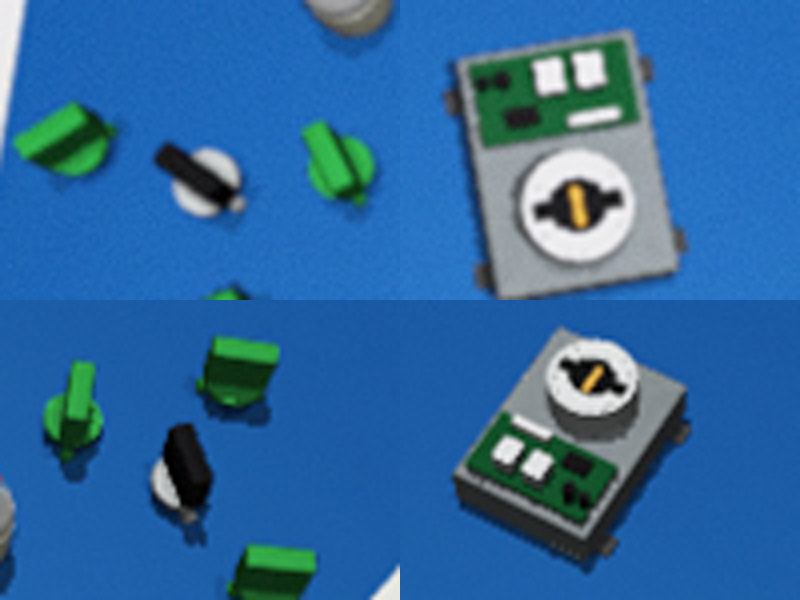

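Run:
```python
from h import *
import pickle
d=pickle.load(open("cams0.pkl","rb"));t,s=d["top"],d["scene"]
k=8;vis=[]
def up(c,u,v,w,h): return cv2.resize(c["image"][v:v+h,u:u+w],None,fx=k,fy=k,interpolation=cv2.INTER_CUBIC).astype(int)
def px(a,u,v): return (np.asarray(a,float)+.5)/k-.5+[u,v]
def big(m): return max(cv2.findContours(m.astype(np.uint8),0,2)[0],key=cv2.contourArea)
for n,c,kb,sb in(("top",t,(183,195,36,40),(325,207,40,40)),("scene",s,(382,245,36,50),(288,168,40,38))):
    for nm,b,z in(("handle",kb,63),("collar",kb,21),("slots",sb,64),("blade",sb,61.5)):
        im=up(c,*b);mx,mn=im.max(2),im.min(2)
        m={"handle":mx<75,"collar":(mn>105)&(mx-mn<70),"slots":(mx<120)|((im[...,0]-im[...,2])>60),"blade":(im[...,0]-im[...,2])>60}[nm]
        if nm in("slots",): # only inside rim
            q=proj(c,[539.3,-11.4,64])[0];yy,xx=np.mgrid[:m.shape[0],:m.shape[1]];P=plane(c,px(np.c_[xx.ravel(),yy.ravel()],*b[:2]),64)
            m=m&(np.hypot(P[:,0]-539.3,P[:,1]+11.4).reshape(m.shape)<30)
        ct=big(m);v=im.astype(np.uint8)[:,:,::-1].copy();cv2.drawContours(v,[ct],-1,(0,0,255),1);vis.append(cv2.resize(v,(200,200)))
        if nm=="collar":
            P=plane(c,px(cv2.convexHull(ct)[:,0],*b[:2]),z)[:,:2].astype(np.float32);print(n,nm,cv2.minEnclosingCircle(P),cv2.fitEllipse(P));continue
        if nm=="handle":
            ap=cv2.approxPolyDP(cv2.convexHull(ct),6,True)[:,0];P=plane(c,px(ap,*b[:2]),z)[:,:2]
            for i in range(len(P)):
                e=P[(i+1)%len(P)]-P[i];print(n,nm,ap[i],P[i].round(1),"len %.1f dir %.1f"%(np.hypot(*e),np.degrees(np.arctan2(e[1],e[0]))%180))
            continue
        yy,xx=np.where(cv2.drawContours(np.zeros(m.shape,np.uint8),[ct],-1,1,-1)>0)
        P=plane(c,px(np.c_[xx,yy],*b[:2]),z)[:,:2];w,V=np.linalg.eigh(np.cov(P.T));pr=(P-P.mean(0))@V
        print(n,nm,P.mean(0).round(1),"dir %.1f"%(np.degrees(np.arctan2(V[1,1],V[0,1]))%180),np.ptp(pr,axis=0).round(1))
    # case outline by non-blue region
    b=(300,175,85,85) if n=="top" else (262,165,80,75)
    im=up(c,*b);m=(im[...,2]-im[...,0])<45
    ct=big(m);v=im.astype(np.uint8)[:,:,::-1].copy();cv2.drawContours(v,[ct],-1,(0,0,255),2);vis.append(cv2.resize(v,(200,200)))
    ap=cv2.approxPolyDP(cv2.convexHull(ct),10,True)[:,0];P=plane(c,px(ap,*b[:2]),36)[:,:2]
    for i in range(len(P)):
        e=P[(i+1)%len(P)]-P[i]
        if np.hypot(*e)>50:print(n,"case",P[i].round(1),"len %.1f dir %.1f"%(np.hypot(*e),np.degrees(np.arctan2(e[1],e[0]))%180))
V=np.vstack([np.hstack(vis[:5]),np.hstack(vis[5:])]);cv2.imwrite("pics/chk2.png",cv2.resize(V,(800,320)))
```

```text
top handle [61 97] [552.9 353.7] len 6.0 dir 109.4
top handle [81 92] [554.9 348. ] len 46.9 dir 61.8
top handle [210 178] [532.8 306.7] len 10.3 dir 161.1
top handle [194 210] [523. 310.] len 5.8 dir 115.7
top handle [175 217] [520.5 315.3] len 45.5 dir 59.9
top handle [ 53 129] [543.2 354.6] len 4.0 dir 30.2
top handle [ 48 117] [546.7 356.6] len 6.9 dir 154.8
top collar ((549.2454833984375, 332.9649353027344), 17.02488899230957) ((551.3052368164062, 331.8623046875), (15.949407577514648, 33.71997833251953), 150.43753051757812)
top slots [538.7 -10.5] dir 104.9 [29.8 51.5]
top blade [538.4 -10.5] dir 15.8 [ 9.8 26.4]
top case [633.3 -48.2] len 112.4 dir 14.7
top case [505.2 -66.2] len 98.2 dir 104.5
top case [491.5  44.7] len 113.0 dir 14.9
top case [626.3  62.3] len 99.1 dir 104.5
scene handle [163  88] [527.7 322.8] len 41.2 dir 59.0
scene handle [208 201] [548.9 358.1] len 24.0 dir 23.1
scene handle [188 266] [571.  367.6] len 19.0 dir 153.5
scene handle [133 284] [588. 359.] len 12.0 dir 98.5
scene handle [100 263] [589.8 347.1] len 12.3 dir 57.2
scene handle [ 88 228] [583.1 336.8] len 47.6 dir 25.5
scene handle [123 100] [540.2 316.3] len 14.1 dir 152.5
scene collar ((550.0830078125, 332.1313171386719), 17.350202560424805) ((552.487060546875, 330.9107666015625), (15.480090141296387, 33.89424133300781), 148.0759735107422)
scene slots [539.5 -12. ] dir 106.2 [31.  53.3]
scene blade [540.  -11.6] dir 15.1 [ 8.5 26.1]
scene case [494.8 -38.7] len 69.5 dir 97.7
scene case [511.4  58.1] len 115.4 dir 15.1
scene case [640.1  79.1] len 96.6 dir 105.9
scene case [658.  -33.3] len 150.5 dir 15.4
```

View pics/chk2.png

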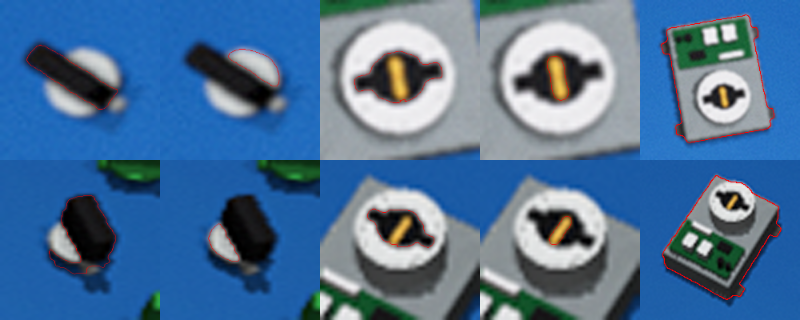

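Run:
```python
from h import *
import pickle
from scipy.optimize import least_squares
from station import solve_ik, telemetry
d=pickle.load(open("cams0.pkl","rb"));k=8
for n,b in(("top",(183,195,36,40)),("scene",(382,245,36,50))):
    c=d[n];u,v,w,h=b
    im=cv2.resize(c["image"][v:v+h,u:u+w],None,fx=k,fy=k,interpolation=cv2.INTER_CUBIC).astype(int);mx,mn=im.max(2),im.min(2)
    m=((mn>125)&(mx-mn<75)).astype(np.uint8)
    ct=np.vstack([a for a in cv2.findContours(m,0,2)[0] if cv2.contourArea(a)>300])
    P=plane(c,(cv2.convexHull(ct)[:,0]+.5)/k-.5+[u,v],21)[:,:2]
    r=least_squares(lambda x:np.hypot(*(P-x).T)-20,[541,333],loss="soft_l1");print(n,r.x.round(1),r.cost,np.ptp(P,axis=0))
cur=telemetry.observe()["joints"]
for nm,p,yd in(("grasp",(540,333,33),60.5),("sock",(539.2,-11.3,100),105),("sock-",(539.2,-11.3,100),-75),("turned",(539.2,-11.3,82),15),("turned-",(539.2,-11.3,82),-165)):
    for y in (yd,yd-180):
        q=solve_ik(p,[np.pi,0,np.radians(y)]);print(nm,y,None if q is None else np.round(q,2))
```

```text
top [541.  337.9] 2.7835655938972925 [40.92454176 38.92622846]
scene [541.7 337.7] 32.42487519555657 [20.82327677 28.51075982]
grasp 60.5 [-0.91  0.6   0.42  1.59 -0.28  1.01 -0.92]
grasp -119.5 [-0.58  0.57 -0.03  1.57  0.02  1.    2.01]
sock 105 [-0.61  0.37  0.71  1.81 -0.28  1.05  0.46]
sock -75 [-0.99  0.73  1.36  1.83 -0.76  1.24 -2.28]
sock- -75 [-0.99  0.73  1.36  1.83 -0.76  1.24 -2.28]
sock- -255 [-0.61  0.37  0.71  1.81 -0.28  1.05  0.46]
turned 15 [-0.68  0.43  0.8   1.83 -0.35  1.03 -1.05]
turned -165 [-0.52  0.38  0.59  1.83 -0.24  1.01  2.  ]
turned- -165 [-0.52  0.38  0.59  1.83 -0.24  1.01  2.  ]
turned- -345 [-0.68  0.43  0.8   1.83 -0.35  1.03 -1.05]
```

Run:
```python
from station import arm, telemetry, viewer
from h import *
import pickle
def st(m):
    o=telemetry.observe();print(m,round(o["time_s"],2),o["tcp_pos"].round(1),o["eef_rot"].round(3),o["ft_force"].round(1),o["wrist_torque"].round(2),round(o["grip_width"],1),o["joints"].round(2)[6])
R=[np.pi,0,np.radians(60.5)]
arm.move_to([540.1,336.4,150],R);st("above")
arm.set_gripper(50);st("open50")
arm.line_to([540.1,336.4,35.5],max_speed=80);st("down")
arm.set_gripper(0);st("closed")
arm.line_to([540.1,336.4,160],max_speed=100);st("lift")
d={}
for n in("scene","top"): d[n]=viewer.camera(n)
pickle.dump(d,open("cams1.pkl","wb"))
uv={n:proj(d[n],[540,336,150])[0].astype(int) for n in d};print(uv)
cv2.imwrite("pics/held3.png",np.hstack([crop(d[n],max(0,uv[n][0]-50),max(0,uv[n][1]-50),100,100,4) for n in d]))
```

```text
above 1.64 [539.1 338.2 150.1] [-3.141e+00 -1.000e-03  1.060e+00] [-0.2  0.3  0.2] [0.   0.01 0.  ] 85.5 -0.97
open50 2.08 [540.  336.6 150. ] [-3.142 -0.     1.056] [ 0.  -0.1 -0.7] [0.03 0.   0.01] 49.4 -0.97
down 3.67 [540.5 336.6  36.1] [ 3.141e+00 -1.000e-03  1.056e+00] [-0.  -0.1  0.3] [0.02 0.   0.04] 49.9 -0.93
closed 4.07 [540.3 336.5  35.9] [ 3.141e+00 -1.000e-03  1.056e+00] [-0.7 -1.7  3.8] [-0.04  0.19 -0.01] 15.0 -0.93
lift 5.46 [539.7 336.2 159.1] [-3.141e+00  1.000e-03  1.056e+00] [ 0.4 -0.1 -2. ] [-0.04  0.04 -0.03] 15.5 -0.97
{'scene': array([408, 246]), 'top': array([185, 206])}
```

View pics/held3.png

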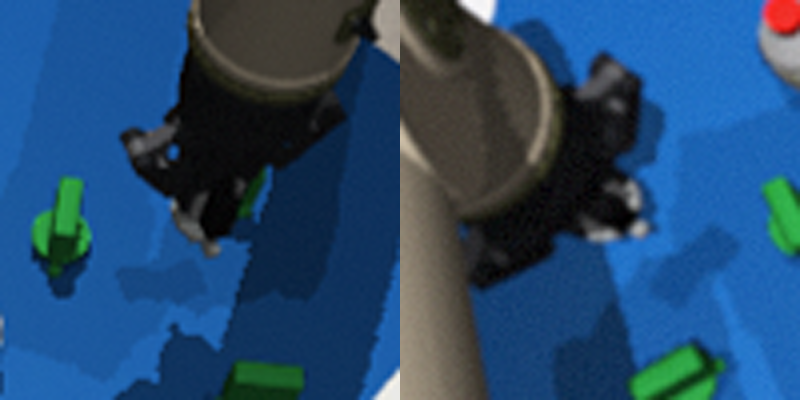

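Run:
```python
from h import *
import pickle
d=pickle.load(open("cams1.pkl","rb"));k=8
u=np.array([np.cos(np.radians(60.5)),np.sin(np.radians(60.5))]);nv=np.array([u[1],-u[0]]);T=np.array([539.7,336.2]);zb=159.1-35.9
vis=[]
for n in("scene","top"):
    c=d[n]; q=proj(c,[*(T-u*15),zb+8])[0].astype(int);b=(q[0]-20,q[1]-20,40,40);x,y,w,h=b
    im=cv2.resize(c["image"][y:y+h,x:x+w],None,fx=10,fy=10,interpolation=cv2.INTER_CUBIC)[:,:,::-1].copy()
    # predictions: lug end-face corners, collar rim circle (upper z21, lower 15.5), for zero offset
    f=lambda P:np.round(((proj(c,P)-[x,y])+.5)*10).astype(np.int32)
    a=im.copy();
    lug=[[*(T-u*23+nv*s),zb+z] for s,z in((-4,0),(4,0),(4,7),(-4,7))];cv2.polylines(a,[f(lug)],True,(0,0,255),1)
    th=np.linspace(0,2*np.pi,60)
    for z in(15.5,21):cv2.polylines(a,[f([[*(T+20*(np.cos(t)*u+np.sin(t)*nv)),zb+z] for t in th])],True,(0,255,255),1)
    vis.append(np.hstack([im,a]))
cv2.imwrite("pics/held4.png",cv2.resize(np.vstack(vis),(600,600)))
```

```text
(no output)
```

View pics/held4.png

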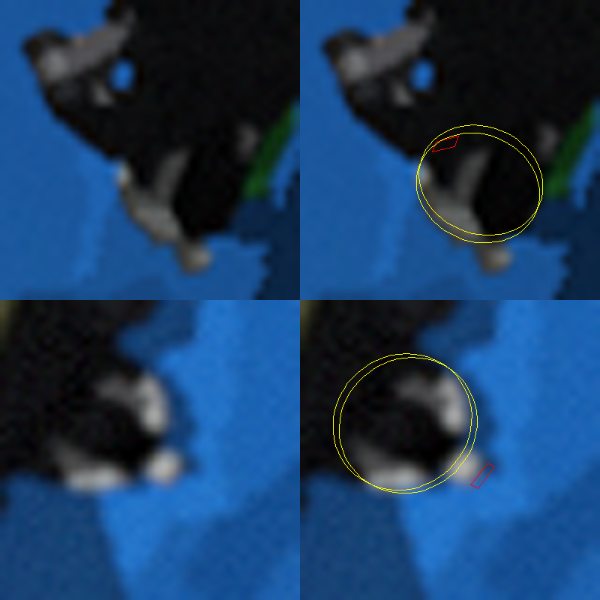

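Picture: the key is held upright. In the top crop, collar and lug sit within about 1 mm of prediction, shifted slightly along +u. Now over the socket, then a stepped descent with force checks.

```bash
cat > m.py <<'E'
from station import arm, telemetry, viewer, order
from h import *
def st(m):
    o=telemetry.observe();print(m,round(o["time_s"],2),o["tcp_pos"].round(1),o["eef_rot"].round(3),o["ft_force"].round(1),o["wrist_torque"].round(2),round(o["grip_width"],1),o["joints"].round(2)[6]);return o
E
python3 - <<'E'
from m import *
X,Y=539.5,-12.3
arm.move_to([X,Y,150],[np.pi,0,np.radians(105)]);arm.sleep(.3);f0=st("over")["ft_force"]
arm.line_to([X,Y,104],max_speed=100);arm.sleep(.2);st("near")
for z in(100,98,96,94,92.5):
    arm.line_to([X,Y,z],max_speed=20);arm.sleep(.1);o=st(z)
    if o["ft_force"][2]-f0[2]>4:break
d=viewer.camera("scene");cv2.imwrite("pics/sock5.png",crop(d,257,130,100,75,6))
E
```

```text
over 7.17 [539.6 -11.6 149.9] [-3.141  0.     1.834] [ 0.2 -0.6 -1.6] [-0.01 -0.01  0.02] 15.0 0.35
near 7.98 [540.  -12.3 104.8] [3.14  0.    1.833] [ 0.   0.4 -1.3] [-0.03 -0.02  0.  ] 15.4 0.37
100 8.43 [539.5 -12.3 100. ] [ 3.142 -0.     1.833] [ 0.2 -0.6 -1.8] [-0.01  0.01  0.01] 15.4 0.37
98 8.78 [539.5 -12.3  98. ] [-3.142 -0.     1.833] [ 0.4 -0.3 -1.5] [-0.03 -0.01  0.  ] 15.6 0.38
96 9.13 [539.5 -12.3  96. ] [-3.142  0.     1.833] [ 0.3  0.5 -1.5] [ 0.01  0.02 -0.05] 15.5 0.38
94 9.48 [539.5 -12.3  94. ] [-3.141 -0.     1.833] [-0.4  0.7 -1.6] [ 0.02 -0.   -0.  ] 15.2 0.38
92.5 9.83 [539.5 -12.3  92.5] [-3.142  0.     1.833] [ 0.5  0.5 -0.7] [ 0.03 -0.02  0.01] 15.3 0.38
```

View pics/sock5.png

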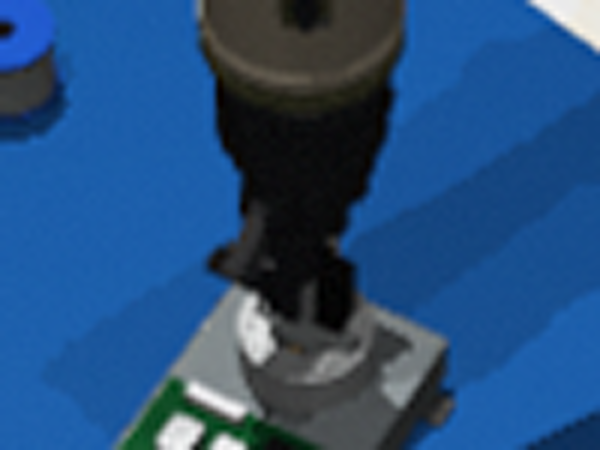

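The plug entered the mouth about 7 mm with no contact force, so the lugs are in the slots. Pressing against the spring now.

Run:
```python
from m import *
X,Y=539.5,-12.3
for z in(90.5,88,86,85,84.4,83.8,83.2,82.6,82):
    arm.line_to([X,Y,z],max_speed=20);arm.sleep(.15);o=st(z)
    if o["ft_force"][2]>12:break
```

```text
90.5 10.28 [539.8 -12.3  90.8] [3.141 0.    1.833] [0.9 0.4 1.1] [ 0.03 -0.   -0.06] 15.1 0.38
88 10.71 [539.7 -12.3  88.2] [3.141 0.    1.833] [ 1.2 -0.5  2.4] [ 0.04 -0.21 -0.03] 15.2 0.38
86 11.11 [539.7 -12.3  86.1] [3.141 0.    1.833] [ 1.2 -0.5  4. ] [-0.03 -0.22 -0.08] 15.4 0.38
85 11.51 [539.7 -12.3  85.1] [3.141 0.    1.833] [ 2.  -0.1  4.7] [ 0.02 -0.4  -0.04] 14.7 0.38
84.4 11.91 [539.7 -12.3  84.5] [3.141 0.    1.833] [ 2.8 -0.6  4.3] [-0.03 -0.55  0.07] 15.3 0.38
83.8 12.31 [539.7 -12.3  84.3] [ 3.141 -0.     1.833] [ 0.7 -0.3  8.6] [ 0.07 -0.22 -0.01] 15.4 0.38
83.2 12.71 [539.8 -12.3  84.2] [ 3.141 -0.     1.832] [-1.1 -0.1 14.6] [0.05 0.47 0.01] 15.5 0.38
```

Run:
```python
from m import *
S=np.array([539.2,-11.3])
def go(deg,z):
    a=np.radians(105-deg);p=S-1.0*np.array([np.cos(a),np.sin(a)])
    arm.line_to([*p,z],max_speed=30,rot=[np.pi,0,a]);arm.sleep(.15);return st(deg)
for deg in(8,20,35,50,65,75,82,86,90):
    o=go(deg,83.6)
    if np.abs(o["wrist_torque"][2])>1.5 or np.linalg.norm(o["ft_force"])>35: print("stop");break
```

```text
8 13.15 [539.4 -12.4  84.2] [ 3.141 -0.     1.693] [-1.2 -0.7 11.1] [-0.03  0.15 -0.03] 15.3 0.25
20 13.66 [539.3 -12.8  84.3] [3.141 0.    1.483] [-0.3 -1.2 10.8] [-0.25  0.11  0.02] 15.7 0.06
35 14.22 [538.9 -12.8  84.3] [3.141 0.    1.221] [-1.2 -1.6 12.3] [-0.23  0.28  0.06] 15.1 -0.18
50 14.78 [538.5 -12.6  84.3] [-3.141  0.     0.959] [-2.1 -0.6 12.6] [-0.14  0.45  0.05] 15.1 -0.42
65 15.33 [538.1 -12.3  84.2] [-3.141  0.     0.698] [-3.8 -0.3 14.1] [-0.08  0.61  0.12] 15.3 -0.66
75 15.81 [538.  -12.1  84.3] [-3.141  0.     0.523] [-3.1 -1.3 15.3] [-0.09  0.71  0.1 ] 15.2 -0.82
82 16.23 [537.9 -11.9  84.3] [-3.141e+00  1.000e-03  4.010e-01] [-3.8  0.3 16. ] [0.09 0.76 0.17] 15.3 -0.93
86 16.63 [537.9 -11.7  84.3] [-3.141e+00  1.000e-03  3.320e-01] [-3.9  0.  15.3] [0.07 0.87 0.15] 15.3 -0.99
90 17.03 [537.8 -11.6  84.3] [-3.141e+00  1.000e-03  2.620e-01] [-4.9 -0.4 15.1] [0.05 0.79 0.22] 15.3 -1.06
```

Run:
```python
from m import *
for deg in(92,94,96,98):
    arm.line_to([537.6,-11.6,83.6],max_speed=30,rot=[np.pi,0,np.radians(105-deg)]);arm.sleep(.3);o=st(deg)
    t=np.mean([(arm.sleep(.05),telemetry.observe()["wrist_torque"][2])[1] for _ in range(6)]);print(" tz",t.round(3))
    if t>.45:break
c={n:viewer.camera(n) for n in("scene","top")}
cv2.imwrite("pics/end6.png",np.hstack([crop(c["scene"],265,130,80,90,5),crop(c["top"],300,170,80,90,5)]))
```

```text
92 17.58 [537.6 -11.5  84.3] [-3.141 -0.     0.227] [-2.3  1.  13.9] [0.15 0.32 0.15] 15.1 -1.09
 tz 0.191
94 18.43 [537.6 -11.5  84.3] [-3.141 -0.     0.193] [-1.4 -0.4 14.1] [0.1  0.39 0.37] 15.3 -1.12
 tz 0.362
96 19.28 [537.6 -11.4  84.3] [-3.141 -0.     0.158] [-2.3  0.8 13.3] [0.19 0.37 0.48] 14.9 -1.15
 tz 0.433
98 20.13 [537.6 -11.3  84.3] [-3.141 -0.     0.123] [-2.1  0.2 13.6] [0.22 0.38 0.62] 15.0 -1.18
 tz 0.608
```

View pics/end6.png

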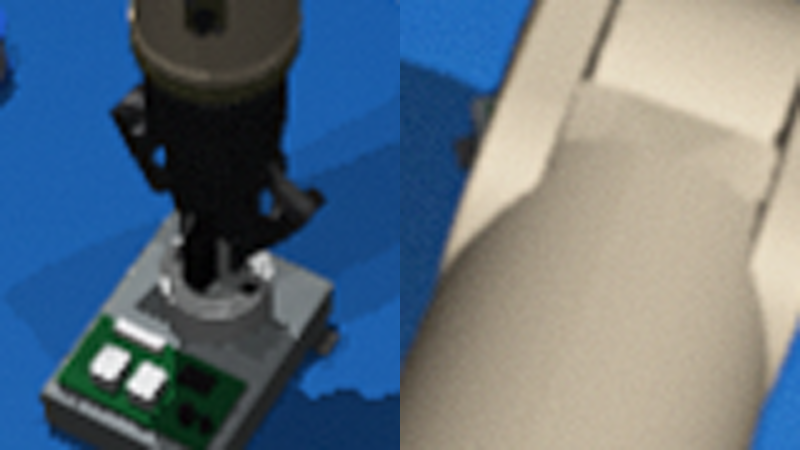

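The twist torque stayed at spring level (about 0.2 N m) up to 92°, then climbed steadily to 0.61 N m. The rotor is therefore against its stop, with the collar on the rim at TCP z 84.3 and a downward press of about 14 N. Handing in while holding.

Run:
```python
from m import *
st("final");order.sign_off()
```

```text
final 20.53 [537.6 -11.3  84.3] [-3.141 -0.     0.123] [-2.5  0.8 14.3] [0.22 0.34 0.63] 15.3 -1.18
the job is handed in; nothing more can be done
```

I picked up the black-handled key plug, set its lugs into the socket slots, pressed it down to the rim and twisted it clockwise to the stop. I handed the job in at 20.5 s with the key still gripped.

**Seating:** There was no contact force for the first 7 mm, so the lugs went into the slots. The collar met the rim at TCP z 84.3 mm, against 84.4 predicted. I kept a press of about 14 N on it.

**Turn:** I turned the hand 98°, a little past a quarter turn, because at 90° the torque was still only at spring level. From 92° it climbed from about 0.2 to 0.63 N m, so the rotor is at its stop. At hand-in the tool was upright and the grip width was 15.3 mm.

**What I could not confirm:**
- **Rotor and carrier:** their readings are not available, so "seated" and "at the stop" come from height and torque.
- **Final pictures:** the arm hid the socket from the top camera. The scene picture shows the key standing in the socket in the fingers.
- **Key position:** estimates along the handle's length differed by about 3 mm. I used a middle value plus a 1 mm correction after the grasp, and the fit went in at the first try.

I did not touch the spool, bottle, screwdriver or green look-alikes.

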